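# Move the plaster casts to the scanner carrier in reverse order

## Task

Move all four plaster casts from the blue drying rack to the empty grey scanner carrier, in reverse order, because the scanner feeds from the other end: seen from the robot, the cast that stands leftmost on the rack goes into the rightmost bay, the next one into the bay beside it, and so on until the rightmost cast is in the leftmost bay. Plaster chips easily, so never drop or tip a cast over; leave each one upright, teeth up, in the middle of its bay and square to it.

Things in the scene. Friction and masses are not known exactly. Their poses are not given: they have to be found in the camera images.
- full_center (a point): Full-arch dental cast in off-white plaster: a block 50 mm along x, 54 mm along y, with straight flat sides from the underside to 34 mm up, and above that a horseshoe of teeth. It is loose, about 150 g. The point is on the block's centre line, half-way up the cast, 23 mm above its flat underside; z is up, x and y run along the sides as given (x roughly away from the robot at the start). Nothing is above 48 mm from the underside.
- quadrant_center (a point): Half-arch (quadrant) dental cast in off-white plaster: a block 50 mm along x, 24 mm along y, with straight flat sides from the underside to 34 mm up, and above that one line of teeth along x. It is loose, about 70 g. The point is on the block's centre line, half-way up the cast, 23 mm above its flat underside; z is up, x and y run along the sides as given (x roughly away from the robot at the start). Nothing is above 48 mm from the underside.
- front_center (a point): Front-teeth dental cast in off-white plaster: a block 28 mm along x, 54 mm along y, with straight flat sides from the underside to 34 mm up, and above that a shallow curve of six teeth along y. It is loose, about 75 g. The point is on the block's centre line, half-way up the cast, 23 mm above its flat underside; z is up, x and y run along the sides as given (x roughly away from the robot at the start). Nothing is above 48 mm from the underside.
- die_center (a point): Single-tooth die in off-white plaster: a block 26 mm along x, 26 mm along y, with straight flat sides from the underside to 34 mm up, and above that one round tapered stump. It is loose, about 45 g. The point is on the block's centre line, half-way up the cast, 23 mm above its flat underside; z is up, x and y run along the sides as given (x roughly away from the robot at the start). Nothing is above 48 mm from the underside.
- rack: The drying rack where the casts stand at the start: a fixed blue plate 80 mm (x) by 316 mm (y), 12 mm thick, with a low blue cheek at each end (22 mm high). Origin at the centre of its underside, on the table; y runs along the row to the robot's left, x away from the robot. It has four places at y = +114, +38, -38 and -114 mm, x = 0, each with a thin dark steel plate. It may lie nearer to the robot than the carrier or farther away.
- carrier: The scanner carrier, empty at the start: a fixed grey plate 80 mm (x) by 308 mm (y), its floor 12 mm above the table, divided into four equal bays by five steel ribs across the plate (4 mm wide, standing 5 mm above the floor); open at front and back. Origin at the centre of its underside, on the table; y runs along the row to the robot's left, x away from the robot. The middles of the bays are at y = +114, +38, -38 and -114 mm, x = 0; each bay is 72 mm wide between the ribs.
- plate_full: Fixed dark steel plate 66 by 66 mm (x by y), 3 mm thick, lying on the rack, on which the full-arch cast stands at the start; it stays behind and shows which place that cast came from. Origin at the centre of its underside, 12 mm above the table.
- plate_quadrant: Fixed dark steel plate 66 by 36 mm (x by y), 3 mm thick, lying on the rack, on which the quadrant cast stands at the start; it stays behind and shows which place that cast came from. Origin at the centre of its underside, 12 mm above the table.
- plate_front: Fixed dark steel plate 44 by 66 mm (x by y), 3 mm thick, lying on the rack, on which the front-teeth cast stands at the start; it stays behind and shows which place that cast came from. Origin at the centre of its underside, 12 mm above the table.
- plate_die: Fixed dark steel plate 42 by 38 mm (x by y), 3 mm thick, lying on the rack, on which the single-tooth die stands at the start; it stays behind and shows which place that cast came from. Origin at the centre of its underside, 12 mm above the table.

How it is judged:
By the outcome, as a careful person would: the job done as asked, in the order asked, and still so for the second after the job is handed in, with the robot touching nothing.
It also fails if it takes over 96 s, if anything falls off the work surface, if the arm or the gripper's body presses on something with over 40 N, if the wrist force passes 120 N, or if a joint passes its speed limit or range.

## Robot

A 7-joint arm with a two-finger parallel gripper is mounted at the origin on the work surface. World frame = base frame: x ahead of the robot, y to its left, z up, the work surface at z = 0. Lengths are in mm, angles in degrees, forces in N, time in s.
With the tool pointing down it reaches from about 400 to 925 mm from the base axis. Payload 4.1 kg.
Tool frame: the origin (TCP) lies at the very end of the fingers, on their centre line; the grasp point (between the pads) lies 19 mm behind it; y points along the fingers, z is the direction in which the jaws open and shut, and the axes are right-handed (so a half turn about y gives the same grasp; the last joint's range is limited). The gripper opens to 85 mm and grips with 20 to 120 N. Pads are 22 mm wide; open, the fingers measure 114 mm over their backs; the gripper's body (76 mm by 85 mm) begins 54 mm behind the grasp point. The pads swing forward as they close: fully open they stand 13 mm farther back than shut.
Start: joints at [-70.76, 22.827, 2.584, 88.041, -1.071, 69.15, -2.905], TCP at [273.783, 589.565, 231.347] pointing down, gripper open.
Joint ranges: [-161.44, 161.44], [-28.35, 127.94], [-78.24, 83.42], [0, 140.83], [-78.03, 258.03], [13.02, 114.36], [-168.23, 168.23]. Speed limits (degrees/s): [147.25, 147.25, 180, 180, 180, 180, 180].

## Interface

Orientations are given as a 3x3 rotation matrix whose columns are the frame's x, y, z axes.
In Python, from station import robot gives the robot as it stands.
- The arm moves only by the tool move_arm, never from a script. Its argument "increments" is a list that holds one entry, the list of rows, each a list of 6 numbers: the shift along the tool's x, y, z normalised to -1 to 1, where 1 is 0.04 m, then the turn, a rotation vector about the tool's x, y, z normalised to -1 to 1, where 1 is 5 degrees. In form: [[[x, y, z, rx, ry, rz], ...]]. A call has 1 to 10 rows; each row shifts and turns the commanded pose from where the row before left it, along the tool's axes as they then stand; what a row does not reach is not made up. A row lasts 1/12 s, in which the tool goes at most 41.7 mm and 7.16 degrees, less where a joint would pass 70% of its speed; a pose out of reach is approached as far as the arm can. A call with a number of a shift or a turn outside -1 to 1 is refused whole. A call with a gripper value outside its range is refused whole. "jaw" is the opening, from 0 (shut) to 1 (fully open), set as the call begins (left out, the last holds). The fingers move at their own pace and stop on an object; "newtons" is the grip in N (left out, the last holds). Time passes only in rows, so rows that do not move let the fingers close. It gives the time, the measured TCP pose, the force and the opening at its end, in the units of the state.
- robot.get_obs(): the state, without advancing time (a new reading comes with each control period).
- robot.get_image(name): name is "side" or "top"; returns a dict with "frame" (400x640x3 uint8, red, green, blue), "fx", "fy", "cx", "cy" (pixels), "k1" (the pictures are not rectified: a ray, as slopes to the right and down, at radius r is drawn at 1 + k1 r^2 times it, then the intrinsics apply), "position" and "orientation" of the camera in the world. Camera axes: x right, y down, z forward; pixel columns grow to the right and rows downward; lengths in mm; the calibration is good to about 2 mm. A picture is of the moment at which its call begins. There is no depth.
- robot.finish_job(): hands the job in, once; it reports no verdict.
The state is a dict: "time_s": time; "joint_pos": joint angles; "dq": joint speeds; "joint_torque": joint torques, N m; "ee_pos": TCP position; "tcp_rot": TCP orientation; "force": force on the tool from outside, world axes, zero at the start; "moment": the same for the moment, N m; "finger_gap": finger opening in mm.
Only numpy, scipy, OpenCV 4.12 (cv2) and the standard library are available. Lean on these libraries where they do the work, as an engineer would, in place of code of your own. Each camera call takes 0.05 s, during which the arm holds its last target. There are 200 camera calls.

## Working session

There is one attempt and no reset: what is moved stays moved. The work goes in short steps, Python scripts to look and compute and a tool call to move; the robot and the scene stay as the last step left them, time stands still between calls to the robot, and variables do not carry over. Pictures are saved under pics/ and viewed, about 12 in all and at most 16, crops included, and the job is handed in when it is done.

Besides the shell and the picture viewer there is one more tool, called after ">>>" as a command line: name --argument value ..., lists and objects as JSON in quotes. move_arm: Moves the arm, as the interface text tells. Scaled input: -1 to 1 covers 0.04 m each way for a shift and 5 degrees each way for a turn. Its arguments: {"type":"object","properties":{"increments":{"type":"array"},"jaw":{"type":"number"},"newtons":{"type":"number"}},"required":["increments"]}

```bash
ls; mkdir -p pics
python3 - <<'E'
from station import robot
import cv2
o=robot.get_obs()
print(o['time_s'],o['ee_pos'],o['tcp_rot'],o['finger_gap'])
for n in('top','side'):
    d=robot.get_image(n); cv2.imwrite(f'pics/{n}0.png',d['frame'][:,:,::-1]); print({k:v for k,v in d.items() if k!='frame'})
E
```

```text
pics
0.0 [273.5080448  588.96414568 230.23906161] [[ 9.07015760e-01 -6.81205355e-04  4.21096125e-01]
 [-4.21096642e-01 -1.86709631e-03  9.07013854e-01]
 [ 1.68364326e-04 -9.99998025e-01 -1.98033907e-03]] 85.66207892199255
{'fx': 480.7410636731976, 'fy': 480.7410636731976, 'cx': 315.33101605733253, 'cy': 198.16112086675693, 'k1': -0.10866109391767348, 'position': array([408.51928028, -24.83794485, 728.75427477]), 'orientation': array([[ 0.18858147, -0.95936538,  0.20989307],
       [-0.98205604, -0.18459825,  0.03859297],
       [ 0.00172113, -0.21340468, -0.97696237]])}
{'fx': 387.86365160707464, 'fy': 387.86365160707464, 'cx': 316.40817083573984, 'cy': 199.44311518412925, 'k1': -0.04150066428053773, 'position': array([ 264.145889  , -353.10981419,  568.28571739]), 'orientation': array([[ 0.76060284, -0.47980591,  0.43734382],
       [-0.64921502, -0.56397317,  0.51034706],
       [ 0.00178265, -0.67210159, -0.7404568 ]])}
```

View pics/top0.png

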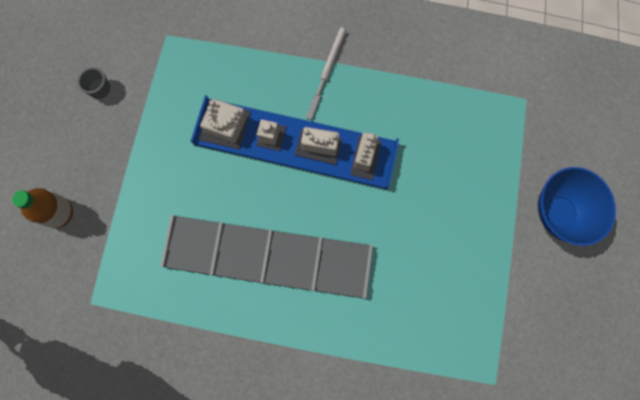

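View pics/side0.png

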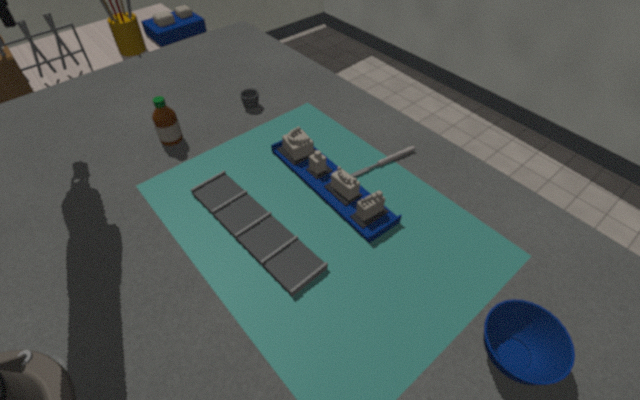

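The top view shows the rack far, with full (225,120), die (268,132), front (320,143) and quadrant (367,153) from left to right. The carrier is near, its corners about (172,217), (372,247), (368,297), (164,266). The side view agrees.

```bash
cat > h.py <<'E'
import cv2,numpy as np
from station import robot
def K(d): return np.array([[d['fx'],0,d['cx']],[0,d['fy'],d['cy']],[0,0,1]]),np.array([d['k1'],0,0,0.])
def ray(d,uv):
    k,D=K(d); p=cv2.undistortPoints(np.float64(uv).reshape(-1,1,2),k,D).reshape(-1,2)
    return np.c_[p,np.ones(len(p))]@d['orientation'].T
def plane(d,uv,z):
    r=ray(d,uv); return (d['position']+r*((z-d['position'][2])/r[:,2])[:,None])[:,:2]
def proj(d,X):
    k,D=K(d); R=d['orientation'].T; return cv2.projectPoints(np.float64(X).reshape(-1,1,3),cv2.Rodrigues(R)[0],-R@d['position'],k,D)[0].reshape(-1,2)
def ortho(d,x0,x1,y0,y1,z,s=2):
    # picture resampled at height z: rows = falling x, columns = falling y, s px/mm
    xs=np.arange(x1,x0,-1/s); ys=np.arange(y1,y0,-1/s); Y,X=np.meshgrid(ys,xs)
    uv=proj(d,np.c_[X.ravel(),Y.ravel(),np.full(X.size,z)]).astype(np.float32).reshape(*X.shape,2)
    return cv2.remap(d['frame'],uv[...,0],uv[...,1],cv2.INTER_LINEAR)[:,:,::-1].copy()
E
python3 - <<'E'
from h import *
ds={n:robot.get_image(n) for n in('top','side')}
for n,d in ds.items():
    hsv=cv2.cvtColor(d['frame'],cv2.COLOR_RGB2HSV); H,S,V=cv2.split(hsv)
    for nm,m in (('blue',((H>105)&(H<130)&(S>130))),('grey',(S<60)&(V>30)&(V<150)),('cast',(S<90)&(V>110))):
        m=m.astype(np.uint8)
        mat=((H>75)&(H<95)&(S>70)).astype(np.uint8)
        cs,_=cv2.findContours(mat,cv2.RETR_EXTERNAL,2); hull=cv2.convexHull(max(cs,key=cv2.contourArea))
        roi=cv2.erode(cv2.fillPoly(np.zeros_like(m),[hull],1),np.ones((9,9)))
        cs,_=cv2.findContours(m*roi,cv2.RETR_EXTERNAL,2)
        for c in sorted(cs,key=cv2.contourArea)[::-1][:5]:
            if cv2.contourArea(c)<80: continue
            z={'blue':12,'grey':14,'cast':49}[nm]
            r=cv2.minAreaRect(plane(d,c,z).astype(np.float32)); print(n,nm,cv2.contourArea(c),np.round(r[0],1),np.round(r[1],1),round(r[2],2))
d=ds['top']
a=ortho(d,380,720,-200,200,49,2);cv2.imwrite('pics/o49.png',a[:, :])
d=ds['side']
cv2.imwrite('pics/s49.png',ortho(d,380,720,-200,200,49,2))
E
```

```text
top blue 6483.5 [645.7  53.7] [318.8  81.2] 87.34
top grey 10624.5 [461.9  57.8] [ 79.6 308.6] 2.37
top grey 1011.5 [654.6 170.5] [72.2 69.5] 87.22
top grey 720.0 [648.4  14.7] [63.5 50.5] 87.98
top grey 607.5 [644.9 -60.5] [33.6 71. ] 87.65
top grey 392.0 [649.8  93.8] [42.3 43.1] 87.36
top cast 892.5 [651.8 166.3] [54.3 51.1] 81.08
top cast 593.5 [646.3  13.5] [28.7 53.8] 0.63
top cast 438.5 [644.2 -57.5] [24.8 51.8] 84.36
top cast 378.5 [463.  -22.9] [ 78.5 141.3] 2.79
top cast 366.0 [455.5 164.3] [79.2 80.1] 2.37
side blue 1600.0 [648.3  53.8] [327.   86.8] 87.48
side grey 6002.0 [463.8  57. ] [ 84.9 318.8] 2.51
side grey 1185.0 [657.  156.9] [172.  80.] 78.48
side grey 870.5 [691.4  31.5] [154.3  79.3] 15.64
side grey 664.0 [657.3 -51.9] [55.1 91.2] 87.85
side cast 239.0 [654.5 173.5] [63.2 54.9] 78.09
side cast 182.5 [355.6   1.6] [29.2 72.1] 4.96
side cast 140.0 [687.5  22.7] [105.8  50.1] 2.01
```

View pics/o49.png

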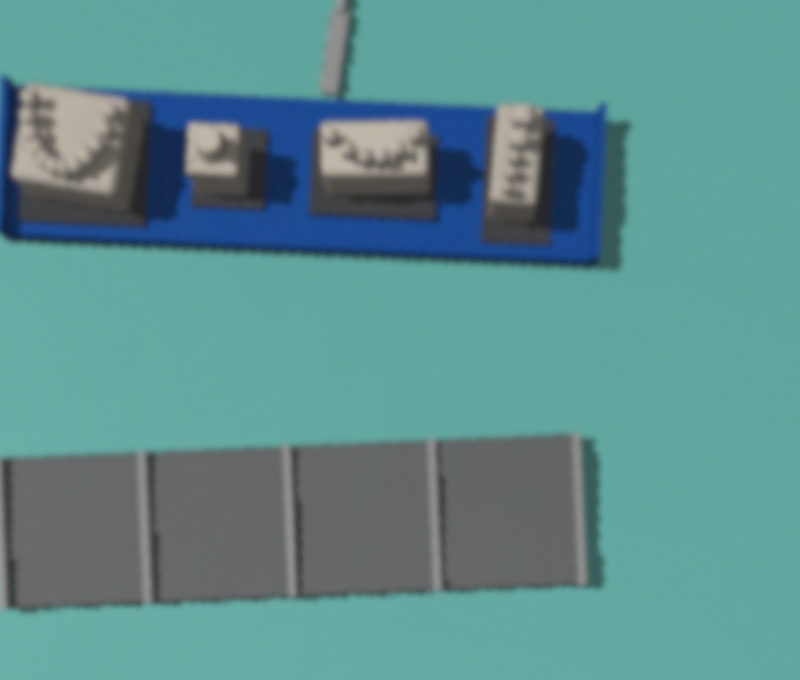

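```bash
cat >> h.py <<'E'
def casts(d,z=49,thr=110,amin=100):
    H,S,V=cv2.split(cv2.cvtColor(d['frame'],cv2.COLOR_RGB2HSV))
    m=((S<90)&(V>thr)).astype(np.uint8)
    for c in cv2.findContours(m,cv2.RETR_EXTERNAL,2)[0]:
        if cv2.contourArea(c)<amin: continue
        r=cv2.minAreaRect(plane(d,c,z).astype(np.float32))
        if 350<r[0][0]<750 and -200<r[0][1]<260 and max(r[1])<70: print(np.round(r[0],1),np.round(r[1],1),round(r[2],1))
def rows(target,head,n,o=None):
    o=o or robot.get_obs(); from scipy.spatial.transform import Rotation as R
    p=np.array(o['ee_pos']);A=np.array(o['tcp_rot']);t=np.radians(head)
    B=np.array([[np.sin(t),0,np.cos(t)],[-np.cos(t),0,np.sin(t)],[0,-1,0]])
    w=R.from_matrix(A.T@B).as_rotvec(); dp=(np.array(target)-p)/n; out=[]
    for i in range(n):
        Ai=A@R.from_rotvec(w*i/n).as_matrix(); out.append(np.r_[Ai.T@dp/40,np.degrees(w)/n/5])
    out=np.array(out); print('max',np.abs(out).max()); print(','.join('['+','.join('%.2f'%v for v in r)+']' for r in out).replace('-0.00','0'))
E
python3 - <<'E'
from h import *
d=robot.get_image('top')
for t in(110,125,140): print(t);casts(d,49,t)
H,S,V=cv2.split(cv2.cvtColor(d['frame'],cv2.COLOR_RGB2HSV))
print(V[110:150:5,205:250:5])
rows((650,165.5,120),-8,16)
E
```

```text
110
125
[644.5 -58.2] [24.3 51.1] 85.4
[646.6  13.6] [28.  53.3] 1.0
[646.2  94.3] [26.2 26.4] 86.1
[652.1 166. ] [52.  50.4] 80.8
140
[646.9 -51.5] [20.6 52.2] 68.8
[646.9  13.9] [27.5 52.8] 1.0
[646.4  94.9] [24.5 25.7] 87.6
[652.7 166.8] [50.7 49.6] 80.0
[[ 78 130 109 186 183 184 185 160  89]
 [158 140 115 186 182 182 129  90  70]
 [186 164 105 185 175 159 112  78  55]
 [181 164 161 181 140  93  94  73  43]
 [ 83 110 155 108 123 170  90  64  67]
 [ 70  65  77  83 122 149  74  43  78]
 [ 70  67  70  67  69  78  71  40  79]
 [129 147 141 114  80  67  67  55  79]]
max 0.9136689111799863
[0.81,0.17,-0.35,0.00,0.91,0.00],[0.84,0.17,-0.29,0.00,0.91,0.00],[0.86,0.17,-0.22,0.00,0.91,0.00],[0.87,0.17,-0.15,0.00,0.91,0.00],[0.88,0.17,-0.08,0.00,0.91,0.00],[0.89,0.17,-0.01,0.00,0.91,0.00],[0.88,0.17,0.06,0.00,0.91,0.00],[0.88,0.17,0.13,0.00,0.91,0.00],[0.86,0.17,0.20,0.00,0.91,0.00],[0.84,0.17,0.27,0.00,0.91,0.00],[0.82,0.17,0.33,0.00,0.91,0.00],[0.79,0.17,0.40,0.00,0.91,0.00],[0.76,0.17,0.46,0.00,0.91,0.00],[0.72,0.17,0.52,0.00,0.91,0.00],[0.67,0.17,0.57,0.00,0.91,0.00],[0.63,0.17,0.63,0.00,0.91,0.00]
```

>>> move_arm --increments '[[[0.81,0.17,-0.35,0,0.91,0],[0.84,0.17,-0.29,0,0.91,0],[0.86,0.17,-0.22,0,0.91,0],[0.87,0.17,-0.15,0,0.91,0],[0.88,0.17,-0.08,0,0.91,0],[0.89,0.17,0,0,0.91,0],[0.88,0.17,0.06,0,0.91,0],[0.88,0.17,0.13,0,0.91,0]]]' --jaw 1

```text
time_s: 0.92
ee_pos: [463.3, 376.7, 176.7]
tcp_rot: [[0.477, 0.0, 0.879], [-0.879, 0.0, 0.477], [-0.0, -1.0, 0.0]]
force: [0.2, 0.3, 0.4]
finger_gap: 85.3
```

>>> move_arm --increments '[[[0.86,0.17,0.2,0,0.91,0],[0.84,0.17,0.27,0,0.91,0],[0.82,0.17,0.33,0,0.91,0],[0.79,0.17,0.4,0,0.91,0],[0.76,0.17,0.46,0,0.91,0],[0.72,0.17,0.52,0,0.91,0],[0.67,0.17,0.57,0,0.91,0],[0.63,0.17,0.63,0,0.91,0],[0,0,0,0,0,0],[0,0,0,0,0,0]]]'

```text
time_s: 1.75
ee_pos: [652.1, 163.3, 121.8]
tcp_rot: [[-0.139, -0.0, 0.99], [-0.99, -0.002, -0.139], [0.002, -1.0, -0.0]]
force: [-0.5, 0.9, 1.2]
finger_gap: 85.6
```

```bash
python3 -c "
from h import *
o=robot.get_obs();print(o['time_s'],o['ee_pos'],o['joint_pos'],o['force'])
rows((652,166,21),-9,6)"
```

```text
1.75 [652.13243744 163.26175262 121.78021272] [-35.13393503  32.62946448  24.98849235  91.58010021 -15.2357773
  59.25701192 -13.745391  ] [-0.47707528  0.90776598  1.18056513]
max 0.4199135068406593
[-0.01,0.42,0,0.00,0.03,0.00],[-0.01,0.42,0,0.00,0.03,0.00],[-0.01,0.42,0,0.00,0.03,0.00],[-0.01,0.42,0,0.00,0.03,0.00],[-0.01,0.42,0,0.00,0.03,0.00],[-0.01,0.42,0,0.00,0.03,0.00]
```

>>> move_arm --increments '[[[-0.01,0.42,0,0,0,0],[-0.01,0.42,0,0,0,0],[-0.01,0.42,0,0,0,0],[-0.01,0.42,0,0,0,0],[-0.01,0.42,0,0,0,0],[-0.01,0.4,0,0,0,0],[0,0,0,0,0,0],[0,0,0,0,0,0]]]'

```text
time_s: 2.42
ee_pos: [650.3, 170.8, 21.9]
tcp_rot: [[-0.132, -0.002, 0.991], [-0.991, 0.001, -0.132], [-0.0, -1.0, -0.002]]
force: [0.2, 0.1, 0.7]
finger_gap: 85.5
```

```bash
python3 -c "
from h import *
d=robot.get_image('side');f=d['frame'][90:250,230:430,::-1];cv2.imwrite('pics/s1.png',cv2.resize(f,None,fx=4,fy=3.75,interpolation=3))
d=robot.get_image('top');f=d['frame'][70:190,170:330,::-1];cv2.imwrite('pics/t1.png',cv2.resize(f,None,fx=5,fy=5,interpolation=3))
"
```

```text
(no output)
```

View pics/s1.png

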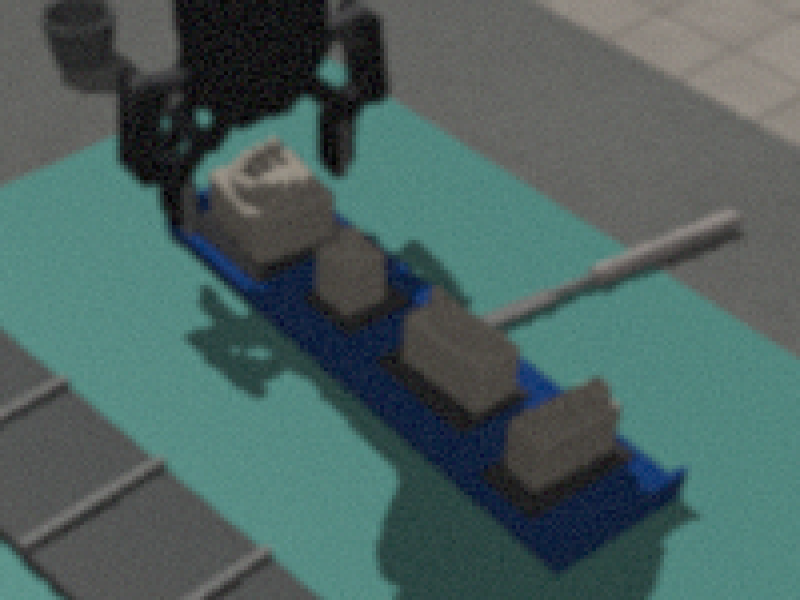

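Side view: the open fingers straddle the full cast, at (180,200) and (340,150), and nothing is touched.

>>> move_arm --increments '[[[0.08,0,0,0,0,0],[0,0,0,0,0,0],[0,0,0,0,0,0]]]'

```text
time_s: 2.77
ee_pos: [651.7, 165.7, 23.5]
tcp_rot: [[-0.135, 0.001, 0.991], [-0.991, 0.0, -0.135], [-0.001, -1.0, 0.001]]
force: [-0.6, 0.3, 0.3]
finger_gap: 85.5
```

>>> move_arm --increments '[[[0,0,0,0,0,0],[0,0,0,0,0,0],[0,0,0,0,0,0],[0,0,0,0,0,0],[0,0,0,0,0,0],[0,0,0,0,0,0]]]' --jaw 0 --newtons 40

```text
time_s: 3.27
ee_pos: [651.8, 166.1, 23.1]
tcp_rot: [[-0.134, 0.001, 0.991], [-0.991, 0.0, -0.134], [-0.001, -1.0, 0.001]]
force: [0.1, -0.2, 2.9]
finger_gap: 49.5
```

>>> move_arm --increments '[[[0,-0.2,0,0,0,0],[0,-0.5,0,0,0,0],[0,-0.6,0,0,0,0],[0,-0.5,0,0,0,0],[0,-0.2,0,0,0,0],[0,0,0,0,0,0]]]'

```text
time_s: 3.77
ee_pos: [652.2, 166.3, 104.6]
tcp_rot: [[-0.134, 0.003, 0.991], [-0.991, 0.001, -0.134], [-0.002, -1.0, 0.003]]
force: [-0.1, -0.1, -1.5]
finger_gap: 48.8
```

```bash
python3 -c "
from h import *
o=robot.get_obs();print(o['time_s'],o['ee_pos'],o['force'],o['finger_gap'])
rows((466.8,-56.2,60),2.4,10)"
```

```text
3.7667 [652.2318773  166.2673     104.63278236] [-0.10823469 -0.08813767 -1.5380602 ] 48.812554634432836
max 0.6134820734724082
[0.61,0.11,-0.39,0,-0.20,0],[0.61,0.11,-0.40,0,-0.20,0],[0.60,0.11,-0.41,0,-0.20,0],[0.59,0.11,-0.42,0,-0.20,0],[0.58,0.11,-0.43,0,-0.20,0],[0.58,0.11,-0.44,0,-0.20,0],[0.57,0.11,-0.45,0,-0.20,0],[0.56,0.11,-0.46,0,-0.20,0],[0.55,0.11,-0.47,0,-0.20,0],[0.54,0.11,-0.48,0,-0.20,0]
```

>>> move_arm --increments '[[[0.61,0.11,-0.39,0,-0.2,0],[0.61,0.11,-0.4,0,-0.2,0],[0.6,0.11,-0.41,0,-0.2,0],[0.59,0.11,-0.42,0,-0.2,0],[0.58,0.11,-0.43,0,-0.2,0],[0.58,0.11,-0.44,0,-0.2,0],[0.57,0.11,-0.45,0,-0.2,0],[0.56,0.11,-0.46,0,-0.2,0],[0.55,0.11,-0.47,0,-0.2,0],[0.54,0.11,-0.48,0,-0.2,0]]]'

```text
time_s: 4.6
ee_pos: [461.6, -56.5, 57.1]
tcp_rot: [[0.041, -0.003, 0.999], [-0.999, -0.0, 0.041], [-0.0, -1.0, -0.003]]
force: [0.7, -1.1, -1.5]
finger_gap: 49.1
```

>>> move_arm --increments '[[[0,0,0,0,0,0],[0,0,0,0,0,0],[0,0,0,0,0,0]]]'

```text
time_s: 4.85
ee_pos: [463.8, -55.3, 57.9]
tcp_rot: [[0.04, -0.001, 0.999], [-0.999, 0.0, 0.04], [-0.0, -1.0, -0.001]]
force: [0.6, 0.6, -1.7]
finger_gap: 48.9
```

```bash
python3 -c "
from h import *
o=robot.get_obs();print(o['time_s'],o['ee_pos'],o['force'],o['finger_gap'])
rows((466.8,-56.2,26),2.4,3)
d=robot.get_image('top');f=d['frame'][210:330,240:400,::-1];cv2.imwrite('pics/t2.png',cv2.resize(f,None,fx=5,fy=5,interpolation=3))
d=robot.get_image('side');f=d['frame'][150:310,200:400,::-1];cv2.imwrite('pics/s2.png',cv2.resize(f,None,fx=4,fy=3.75,interpolation=3))
"
```

```text
4.85 [463.83583482 -55.29179489  57.87662904] [ 0.63241255  0.60758318 -1.71556394] 48.93898673153856
max 0.2656295117075952
[0.01,0.27,0.02,0.00,-0.01,0],[0.01,0.27,0.02,0.00,-0.01,0],[0.01,0.27,0.02,0.00,-0.01,0]
```

View pics/s2.png

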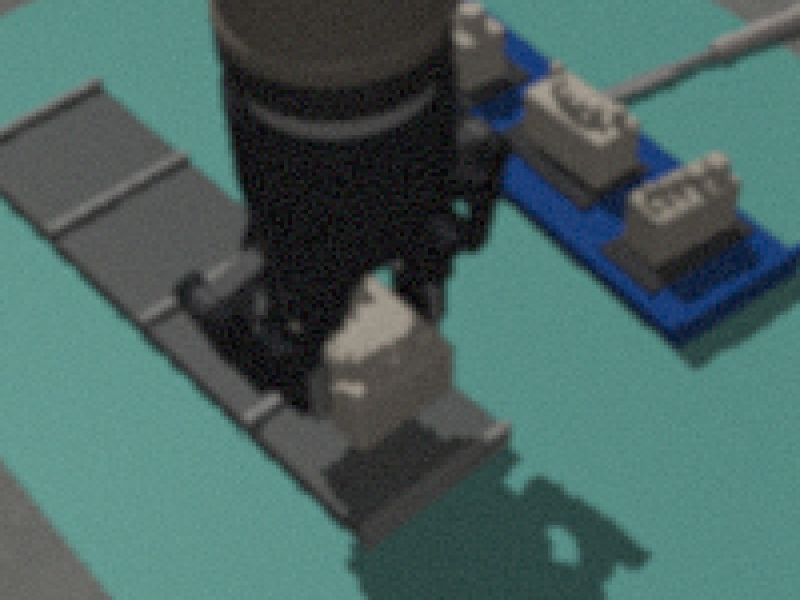

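The full cast hangs upright over the rightmost bay.

>>> move_arm --increments '[[[0.01,0.25,0.02,0,0,0],[0.01,0.25,0.02,0,0,0],[0,0.25,0.02,0,0,0],[0,0.1,0,0,0,0],[0,0,0,0,0,0],[0,0,0,0,0,0]]]'

```text
time_s: 5.45
ee_pos: [466.2, -56.5, 23.9]
tcp_rot: [[0.04, -0.001, 0.999], [-0.999, -0.0, 0.04], [0.0, -1.0, -0.001]]
force: [0.6, 0.4, -1.2]
finger_gap: 49.0
```

>>> move_arm --increments '[[[0,0.03,0,0,0,0],[0,0.03,0,0,0,0],[0,0,0,0,0,0]]]'

```text
time_s: 5.7
ee_pos: [466.8, -56.4, 22.2]
tcp_rot: [[0.04, 0.0, 0.999], [-0.999, 0.0, 0.04], [-0.0, -1.0, 0.0]]
force: [-0.0, 0.2, -2.6]
finger_gap: 49.5
```

>>> move_arm --increments '[[[0,0.03,0,0,0,0],[0,0,0,0,0,0],[0,0,0,0,0,0]]]'

```text
time_s: 5.95
ee_pos: [466.7, -56.4, 21.0]
tcp_rot: [[0.04, 0.0, 0.999], [-0.999, 0.0, 0.04], [-0.0, -1.0, 0.0]]
force: [-0.8, 0.9, -1.2]
finger_gap: 48.9
```

>>> move_arm --increments '[[[0,0.02,0,0,0,0],[0,0,0,0,0,0],[0,0,0,0,0,0]]]'

```text
time_s: 6.2
ee_pos: [466.6, -56.4, 20.1]
tcp_rot: [[0.04, 0.0, 0.999], [-0.999, 0.0, 0.04], [-0.0, -1.0, 0.0]]
force: [0.0, -1.0, -2.1]
finger_gap: 49.3
```

>>> move_arm --increments '[[[0,0.02,0,0,0,0],[0,0,0,0,0,0],[0,0,0,0,0,0]]]'

```text
time_s: 6.45
ee_pos: [466.7, -56.4, 20.0]
tcp_rot: [[0.04, -0.0, 0.999], [-0.999, 0.001, 0.04], [-0.001, -1.0, -0.0]]
force: [-2.5, 1.1, 6.9]
finger_gap: 48.9
```

>>> move_arm --increments '[[[0,0.02,0,0,0,0],[0,0,0,0,0,0],[0,0,0,0,0,0]]]'

```text
time_s: 6.7
ee_pos: [466.7, -56.4, 20.0]
tcp_rot: [[0.04, -0.0, 0.999], [-0.999, 0.001, 0.04], [-0.001, -1.0, -0.0]]
force: [-6.2, -0.3, 15.4]
finger_gap: 49.6
```

>>> move_arm --increments '[[[0,-0.02,0,0,0,0],[0,0,0,0,0,0]]]'

```text
time_s: 6.87
ee_pos: [466.9, -56.4, 20.0]
tcp_rot: [[0.04, 0.001, 0.999], [-0.999, 0.001, 0.04], [-0.001, -1.0, 0.001]]
force: [-2.3, 0.6, 8.8]
finger_gap: 49.5
```

>>> move_arm --increments '[[[0,0,0,0,0,0],[0,0,0,0,0,0],[0,0,0,0,0,0],[0,0,0,0,0,0],[0,0,0,0,0,0]]]' --jaw 1

```text
time_s: 7.28
ee_pos: [466.6, -56.5, 19.1]
tcp_rot: [[0.04, -0.0, 0.999], [-0.999, -0.0, 0.04], [0.0, -1.0, -0.0]]
force: [0.7, -0.4, -0.2]
finger_gap: 85.2
```

>>> move_arm --increments '[[[0,-0.3,0,0,0,0],[0,-0.7,0,0,0,0],[0,-0.8,0,0,0,0],[0,-0.5,0,0,0,0],[0,0,0,0,0,0]]]'

```text
time_s: 7.7
ee_pos: [470.0, -56.8, 115.1]
tcp_rot: [[0.04, 0.009, 0.999], [-0.999, 0.001, 0.04], [-0.0, -1.0, 0.009]]
force: [0.6, -0.7, -0.1]
finger_gap: 85.4
```

```bash
python3 -c "
from h import *
o=robot.get_obs();print(o['time_s'],o['ee_pos'],o['joint_pos'],o['finger_gap'])
rows((646.3,94.5,110),-3.5,9)
"
```

```text
7.7 [469.95412088 -56.77933147 115.1217352 ] [-22.70118642  13.48408244  27.88084634 119.71058369  -8.53180628
  48.15460339  12.46444548] 85.39191206808542
max 0.5060362558435624
[-0.40,0.02,0.51,-0.01,0.13,0],[-0.41,0.02,0.50,-0.01,0.13,0],[-0.41,0.02,0.50,-0.01,0.13,0],[-0.42,0.02,0.49,-0.01,0.13,0],[-0.42,0.02,0.49,-0.01,0.13,0],[-0.43,0.02,0.48,-0.01,0.13,0],[-0.43,0.02,0.48,-0.01,0.13,0],[-0.44,0.02,0.47,-0.01,0.13,0],[-0.44,0.01,0.47,-0.01,0.13,0]
```

>>> move_arm --increments '[[[-0.4,0.02,0.51,0,0.13,0],[-0.41,0.02,0.5,0,0.13,0],[-0.41,0.02,0.5,0,0.13,0],[-0.42,0.02,0.49,0,0.13,0],[-0.42,0.02,0.49,0,0.13,0],[-0.43,0.02,0.48,0,0.13,0],[-0.43,0.02,0.48,0,0.13,0],[-0.44,0.02,0.47,0,0.13,0],[-0.44,0.01,0.47,0,0.13,0],[0,0,0,0,0,0]]]'

```text
time_s: 8.53
ee_pos: [645.8, 100.3, 102.8]
tcp_rot: [[-0.057, 0.002, 0.998], [-0.998, 0.003, -0.057], [-0.003, -1.0, 0.002]]
force: [-0.7, 1.1, 1.1]
finger_gap: 85.5
```

>>> move_arm --increments '[[[0,0,0,0,0,0],[0,0,0,0,0,0],[0,0,0,0,0,0]]]'

```text
time_s: 8.78
ee_pos: [642.0, 93.1, 103.9]
tcp_rot: [[-0.064, -0.002, 0.998], [-0.998, -0.001, -0.064], [0.001, -1.0, -0.002]]
force: [0.6, -0.6, 0.3]
finger_gap: 85.3
```

```bash
cat >> h.py <<'E'
def check(d,name):
    # grey carrier (mask incl. pale ribs) at z=14 and bright cast tops at z=46
    H,S,V=cv2.split(cv2.cvtColor(d['frame'],cv2.COLOR_RGB2HSV))
    casts(d,46,125,60)
    cv2.imwrite(name,ortho(d,400,530,-120,230,46,2))
E
python3 -c "
from h import *
o=robot.get_obs();print(o['time_s'],o['ee_pos'],o['finger_gap'])
rows((646.3,94.5,23),-3.5,6)
check(robot.get_image('top'),'pics/c1.png')
"
```

```text
8.7833 [641.96355677  93.05397692 103.9060886 ] 85.33925885308764
max 0.3371028711445307
[-0.01,0.34,0.02,0.00,-0.01,0.00],[-0.01,0.34,0.02,0.00,-0.01,0.00],[-0.01,0.34,0.02,0.00,-0.01,0.00],[-0.01,0.34,0.02,0.00,-0.01,0.00],[-0.01,0.34,0.02,0.00,-0.01,0.00],[-0.01,0.34,0.02,0.00,-0.01,0.00]
[465.7 -55.2] [50.9 54.8] 2.4
[665.2 -59.5] [14.3 25.7] 11.1
[646.9  27.7] [29.4 27. ] 4.5
[646.8  93.9] [25.  27.3] 86.1
```

View pics/c1.png

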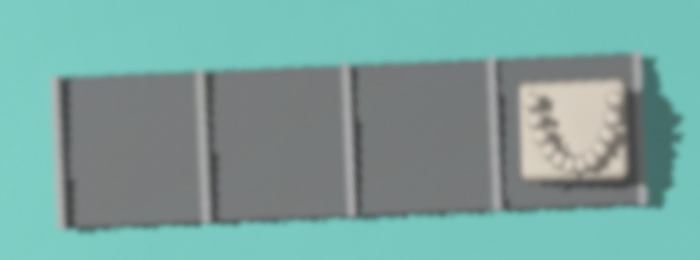

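The full cast stands in the rightmost bay, at (575,132) in the crop. It measures (465.7,-55.2) with yaw 2.4 against a target of (466.8,-56.2), so it is good. Next is the die.

>>> move_arm --increments '[[[-0.01,0.34,0.02,0,0,0],[-0.01,0.34,0.02,0,0,0],[-0.01,0.34,0.02,0,0,0],[-0.01,0.34,0.02,0,0,0],[0,0.34,0.02,0,0,0],[0,0.32,0.01,0,0,0],[0,0,0,0,0,0],[0,0,0,0,0,0],[0,0,0,0,0,0]]]' --jaw 0.8

```text
time_s: 9.58
ee_pos: [648.1, 95.9, 24.0]
tcp_rot: [[-0.062, 0.001, 0.998], [-0.998, 0.0, -0.062], [-0.0, -1.0, 0.001]]
force: [1.1, 0.2, -0.0]
finger_gap: 68.2
```

>>> move_arm --increments '[[[0,0,0,0,0,0],[0,0,0,0,0,0],[0,0,0,0,0,0]]]'

```text
time_s: 9.83
ee_pos: [648.2, 96.1, 24.6]
tcp_rot: [[-0.062, 0.001, 0.998], [-0.998, 0.0, -0.062], [-0.001, -1.0, 0.001]]
force: [-1.2, -0.3, 0.7]
finger_gap: 68.2
```

>>> move_arm --increments '[[[0.04,0.03,-0.04,0,0,0],[0,0,0,0,0,0],[0,0,0,0,0,0]]]'

```text
time_s: 10.08
ee_pos: [645.7, 94.3, 22.6]
tcp_rot: [[-0.062, -0.0, 0.998], [-0.998, 0.0, -0.062], [-0.0, -1.0, -0.0]]
force: [0.1, 0.3, -0.2]
finger_gap: 68.3
```

>>> move_arm --increments '[[[0,0,0,0,0,0],[0,0,0,0,0,0],[0,0,0,0,0,0],[0,0,0,0,0,0],[0,0,0,0,0,0],[0,0,0,0,0,0]]]' --jaw 0 --newtons 30

```text
time_s: 10.58
ee_pos: [646.1, 94.5, 22.7]
tcp_rot: [[-0.062, 0.001, 0.998], [-0.998, 0.0, -0.062], [-0.0, -1.0, 0.0]]
force: [0.0, 0.0, 1.1]
finger_gap: 25.5
```

>>> move_arm --increments '[[[0,-0.2,0,0,0,0],[0,-0.5,0,0,0,0],[0,-0.6,0,0,0,0],[0,-0.5,0,0,0,0],[0,-0.2,0,0,0,0],[0,0,0,0,0,0],[0,0,0,0,0,0]]]'

```text
time_s: 11.17
ee_pos: [645.6, 94.6, 102.4]
tcp_rot: [[-0.062, -0.0, 0.998], [-0.998, 0.0, -0.062], [-0.0, -1.0, -0.0]]
force: [0.0, 1.3, -0.1]
finger_gap: 25.6
```

```bash
python3 -c "
from h import *
o=robot.get_obs();print(o['time_s'],o['ee_pos'],o['force'],o['finger_gap'])
rows((463.5,19.8,60),2.4,9)
d=robot.get_image('side');f=d['frame'][60:250,200:420,::-1];cv2.imwrite('pics/s3.png',cv2.resize(f,None,fx=3,fy=3,interpolation=3))"
```

```text
11.1667 [645.59430306  94.58082881 102.35524036] [ 0.02880289  1.33534806 -0.07959924] 25.59857179493606
max 0.5118838588952521
[0.24,0.12,-0.49,0.00,-0.13,0],[0.23,0.12,-0.49,0.00,-0.13,0],[0.23,0.12,-0.50,0.00,-0.13,0],[0.22,0.12,-0.50,0.00,-0.13,0],[0.22,0.12,-0.50,0.00,-0.13,0],[0.21,0.12,-0.50,0.00,-0.13,0],[0.20,0.12,-0.51,0.00,-0.13,0],[0.20,0.12,-0.51,0.00,-0.13,0],[0.19,0.12,-0.51,0.00,-0.13,0]
```

View pics/s3.png

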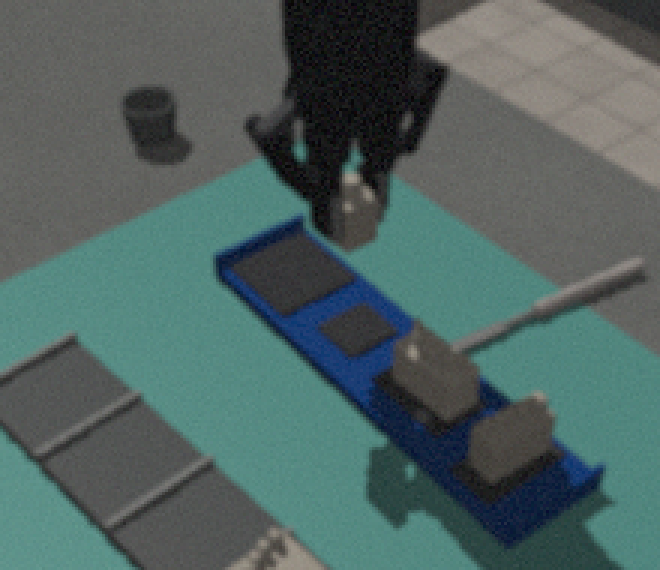

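The die hangs upright in the fingers at (355,210). The rack plates stayed put and the neighbours are undisturbed.

>>> move_arm --increments '[[[0.24,0.12,-0.49,0,-0.13,0],[0.23,0.12,-0.49,0,-0.13,0],[0.23,0.12,-0.5,0,-0.13,0],[0.22,0.12,-0.5,0,-0.13,0],[0.22,0.12,-0.5,0,-0.13,0],[0.21,0.12,-0.5,0,-0.13,0],[0.2,0.12,-0.51,0,-0.13,0],[0.2,0.12,-0.51,0,-0.13,0],[0.19,0.12,-0.51,0,-0.13,0],[0,0,0,0,0,0]]]'

```text
time_s: 12.05
ee_pos: [456.8, 17.7, 56.5]
tcp_rot: [[0.038, -0.011, 0.999], [-0.999, -0.001, 0.038], [0.001, -1.0, -0.011]]
force: [-1.0, -0.2, -1.6]
finger_gap: 25.4
```

>>> move_arm --increments '[[[0,0,0,0,0,0],[0,0,0,0,0,0],[0,0,0,0,0,0]]]'

```text
time_s: 12.3
ee_pos: [465.1, 20.4, 59.2]
tcp_rot: [[0.041, 0.001, 0.999], [-0.999, -0.0, 0.041], [0.0, -1.0, 0.001]]
force: [0.0, -0.4, -0.0]
finger_gap: 25.6
```

```bash
python3 -c "
from h import *
rows((463.5,19.8,22),2.4,4)"
```

```text
max 0.23272855922503907
[0.00,0.23,-0.01,0,0,0.00],[0.00,0.23,-0.01,0,0,0.00],[0.00,0.23,-0.01,0,0,0.00],[0.00,0.23,-0.01,0,0,0.00]
```

>>> move_arm --increments '[[[0.01,0.23,-0.01,0,0,0],[0,0.23,-0.01,0,0,0],[0,0.23,-0.01,0,0,0],[0,0.2,-0.01,0,0,0],[0,0,0,0,0,0],[0,0,0,0,0,0],[0,0,0,0,0,0]]]'

```text
time_s: 12.88
ee_pos: [462.7, 19.3, 23.6]
tcp_rot: [[0.04, 0.0, 0.999], [-0.999, -0.0, 0.04], [0.0, -1.0, 0.0]]
force: [-0.7, 0.4, -0.6]
finger_gap: 25.5
```

>>> move_arm --increments '[[[0,0.03,0,0,0,0],[0,0,0,0,0,0],[0,0,0,0,0,0]]]'

```text
time_s: 13.13
ee_pos: [462.8, 19.5, 22.8]
tcp_rot: [[0.04, 0.001, 0.999], [-0.999, 0.0, 0.04], [-0.0, -1.0, 0.001]]
force: [-0.2, 0.0, -0.2]
finger_gap: 25.8
```

>>> move_arm --increments '[[[0,0.03,0.02,0,0,0],[0,0.02,0,0,0,0],[0,0,0,0,0,0],[0,0,0,0,0,0]]]'

```text
time_s: 13.47
ee_pos: [463.3, 19.5, 20.5]
tcp_rot: [[0.04, 0.0, 0.999], [-0.999, 0.0, 0.04], [-0.0, -1.0, 0.0]]
force: [-0.4, -0.2, -0.5]
finger_gap: 25.1
```

>>> move_arm --increments '[[[0,0.03,0,0,0,0],[0,0,0,0,0,0],[0,0,0,0,0,0]]]'

```text
time_s: 13.72
ee_pos: [463.6, 19.5, 19.6]
tcp_rot: [[0.04, 0.0, 0.999], [-0.999, 0.0, 0.04], [-0.0, -1.0, 0.0]]
force: [-1.4, -0.3, 4.3]
finger_gap: 25.4
```

>>> move_arm --increments '[[[0,0,0,0,0,0],[0,0,0,0,0,0],[0,0,0,0,0,0],[0,0,0,0,0,0],[0,0,0,0,0,0]]]' --jaw 0.8

```text
time_s: 14.13
ee_pos: [463.3, 19.5, 19.2]
tcp_rot: [[0.04, -0.0, 0.999], [-0.999, 0.0, 0.04], [-0.0, -1.0, -0.0]]
force: [0.3, -0.0, -0.5]
finger_gap: 68.2
```

>>> move_arm --increments '[[[0,-0.2,0,0,0,0],[0,-0.7,0,0,0,0],[0,-0.8,0,0,0,0],[0,-0.5,0,0,0,0],[0,0,0,0,0,0],[0,0,0,0,0,0]]]'

```text
time_s: 14.63
ee_pos: [464.3, 19.7, 108.7]
tcp_rot: [[0.04, 0.003, 0.999], [-0.999, 0.001, 0.04], [-0.001, -1.0, 0.003]]
force: [-0.6, 0.2, -0.4]
finger_gap: 68.3
```

```bash
python3 -c "
from h import *
o=robot.get_obs();print(o['time_s'],o['ee_pos'],o['finger_gap'])
rows((646.5,13.7,105),1,8)
"
```

```text
14.6333 [464.2951563   19.72551843 108.66219525] 68.33179398636712
max 0.5688861988306975
[0.04,0.01,0.57,0,0.03,0],[0.04,0.01,0.57,0,0.03,0],[0.04,0.01,0.57,0,0.03,0],[0.04,0.01,0.57,0,0.03,0],[0.04,0.01,0.57,0,0.03,0],[0.03,0.01,0.57,0,0.03,0],[0.03,0.01,0.57,0,0.03,0],[0.03,0.01,0.57,0,0.03,0]
```

>>> move_arm --increments '[[[0.04,0.01,0.57,0,0.03,0],[0.04,0.01,0.57,0,0.03,0],[0.04,0.01,0.57,0,0.03,0],[0.04,0.01,0.57,0,0.03,0],[0.04,0.01,0.57,0,0.03,0],[0.03,0.01,0.57,0,0.03,0],[0.03,0.01,0.57,0,0.03,0],[0.03,0.01,0.57,0,0.03,0],[0,0,0,0,0,0],[0,0,0,0,0,0]]]'

```text
time_s: 15.47
ee_pos: [645.4, 13.2, 102.0]
tcp_rot: [[0.019, -0.003, 1.0], [-1.0, -0.001, 0.019], [0.001, -1.0, -0.003]]
force: [-0.4, -0.5, 0.3]
finger_gap: 68.5
```

>>> move_arm --increments '[[[0,0,0,0,0,0],[0,0,0,0,0,0]]]'

```text
time_s: 15.63
ee_pos: [644.3, 13.4, 103.2]
tcp_rot: [[0.019, -0.003, 1.0], [-1.0, 0.0, 0.019], [-0.0, -1.0, -0.003]]
force: [-0.3, 0.8, 0.5]
finger_gap: 68.3
```

```bash
python3 -c "
from h import *
o=robot.get_obs();print(o['time_s'],o['ee_pos'],o['finger_gap'])
rows((646.5,13.7,23),1,6)
check(robot.get_image('top'),'pics/c2.png')
"
```

```text
15.6333 [644.3431374   13.41431244 103.20006525] 68.33554164469933
max 0.3341631079068466
[0,0.33,0.01,0.00,0.00,0],[0,0.33,0.01,0.00,0.00,0],[0,0.33,0.01,0.00,0.00,0],[0,0.33,0.01,0.00,0.00,0],[0,0.33,0.01,0.00,0.00,0],[0,0.33,0.01,0.00,0.00,0]
[642.2 -56. ] [26.6 56.5] 82.4
[646.8  -3.9] [21.6 30.7] 85.1
```

>>> move_arm --increments '[[[0,0.33,0.01,0,0,0],[0,0.33,0.01,0,0,0],[0,0.33,0.01,0,0,0],[0,0.33,0.01,0,0,0],[0,0.33,0.01,0,0,0],[0,0.33,0,0,0,0],[0,0,0,0,0,0],[0,0,0,0,0,0],[0,0,0,0,0,0],[0,0,0,0,0,0]]]'

```text
time_s: 16.52
ee_pos: [648.9, 13.4, 25.8]
tcp_rot: [[0.019, 0.002, 1.0], [-1.0, 0.0, 0.019], [-0.0, -1.0, 0.002]]
force: [0.7, 0.9, -0.3]
finger_gap: 68.4
```

```bash
python3 -c "
from h import *
rows((646.5,13.7,22.5),1,1)
d=robot.get_image('side');f=d['frame'][90:270,200:420,::-1];cv2.imwrite('pics/s4.png',cv2.resize(f,None,fx=3,fy=3,interpolation=3))"
```

```text
max 0.08187799100567446
[-0.01,0.08,-0.06,-0.02,0.02,0]
```

View pics/s4.png

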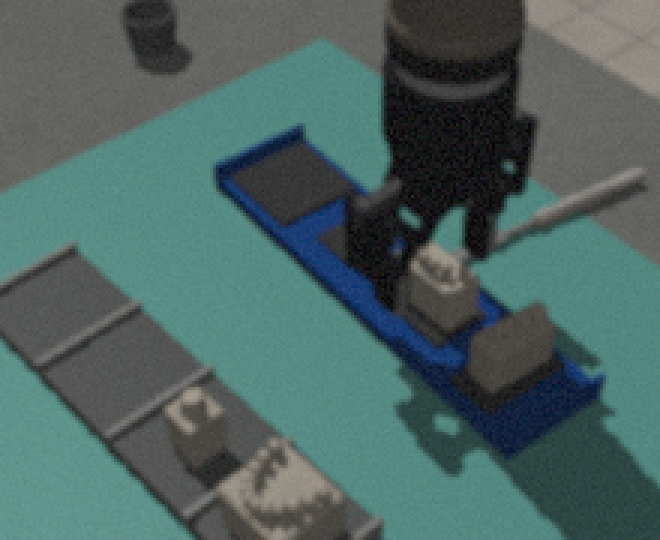

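The die (195,430) and full cast (285,490) stand upright in their bays, and the fingers straddle the front cast at (440,290).

>>> move_arm --increments '[[[-0.01,0.07,-0.06,0,0,0],[0,0,0,0,0,0],[0,0,0,0,0,0]]]'

```text
time_s: 16.82
ee_pos: [645.4, 14.0, 22.2]
tcp_rot: [[0.019, -0.0, 1.0], [-1.0, 0.0, 0.019], [-0.0, -1.0, 0.0]]
force: [0.2, 0.5, 0.3]
finger_gap: 68.1
```

>>> move_arm --increments '[[[0,0,0,0,0,0],[0,0,0,0,0,0],[0,0,0,0,0,0],[0,0,0,0,0,0],[0,0,0,0,0,0],[0,0,0,0,0,0]]]' --jaw 0 --newtons 35

```text
time_s: 17.32
ee_pos: [646.0, 13.9, 22.4]
tcp_rot: [[0.019, 0.001, 1.0], [-1.0, 0.0, 0.019], [-0.0, -1.0, 0.001]]
force: [0.9, 0.4, 2.3]
finger_gap: 27.6
```

>>> move_arm --increments '[[[0,-0.2,0,0,0,0],[0,-0.5,0,0,0,0],[0,-0.6,0,0,0,0],[0,-0.5,0,0,0,0],[0,-0.2,0,0,0,0],[0,0,0,0,0,0],[0,0,0,0,0,0]]]'

```text
time_s: 17.9
ee_pos: [645.2, 14.0, 101.8]
tcp_rot: [[0.019, -0.0, 1.0], [-1.0, 0.0, 0.019], [-0.0, -1.0, -0.0]]
force: [-0.3, 0.0, -1.8]
finger_gap: 27.3
```

```bash
python3 -c "
from h import *
o=robot.get_obs();print(o['time_s'],o['ee_pos'],o['force'],o['finger_gap'])
rows((460.4,95.7,60),2.4,9)"
```

```text
17.9 [645.23794308  14.02471793 101.84047962] [-0.29168604  0.02822316 -1.80205454] 27.34105625980166
max 0.5089517459640411
[-0.24,0.12,-0.51,0.00,-0.03,0],[-0.24,0.12,-0.51,0.00,-0.03,0],[-0.24,0.12,-0.51,0.00,-0.03,0],[-0.24,0.12,-0.51,0.00,-0.03,0],[-0.24,0.12,-0.51,0.00,-0.03,0],[-0.24,0.12,-0.51,0.00,-0.03,0],[-0.24,0.12,-0.51,0.00,-0.03,0],[-0.25,0.12,-0.50,0.00,-0.03,0],[-0.25,0.12,-0.50,0.00,-0.03,0]
```

>>> move_arm --increments '[[[-0.24,0.12,-0.51,0,-0.03,0],[-0.24,0.12,-0.51,0,-0.03,0],[-0.24,0.12,-0.51,0,-0.03,0],[-0.24,0.12,-0.51,0,-0.03,0],[-0.24,0.12,-0.51,0,-0.03,0],[-0.24,0.12,-0.51,0,-0.03,0],[-0.24,0.12,-0.51,0,-0.03,0],[-0.25,0.12,-0.5,0,-0.03,0],[-0.25,0.12,-0.5,0,-0.03,0],[0,0,0,0,0,0]]]'

```text
time_s: 18.73
ee_pos: [453.1, 96.9, 56.0]
tcp_rot: [[0.046, -0.011, 0.999], [-0.999, -0.001, 0.046], [0.0, -1.0, -0.011]]
force: [-0.7, 0.3, -1.1]
finger_gap: 27.5
```

>>> move_arm --increments '[[[0,0,0,0,0,0],[0,0,0,0,0,0],[0,0,0,0,0,0]]]'

```text
time_s: 18.98
ee_pos: [461.2, 95.1, 58.8]
tcp_rot: [[0.042, 0.001, 0.999], [-0.999, -0.0, 0.042], [0.0, -1.0, 0.001]]
force: [-0.8, -0.1, -0.3]
finger_gap: 27.4
```

```bash
python3 -c "
from h import *
rows((460.4,95.7,22),2.4,4)"
```

```text
max 0.22995370807722693
[0,0.23,0,0,0,0.00],[0,0.23,0,0,0,0.00],[0,0.23,0,0,0,0.00],[0,0.23,0,0,0,0.00]
```

>>> move_arm --increments '[[[-0.01,0.23,0,0,0,0],[0,0.23,0,0,0,0],[0,0.23,0,0,0,0],[0,0.21,0,0,0,0],[0,0,0,0,0,0],[0,0,0,0,0,0],[0,0,0,0,0,0],[0,0,0,0,0,0]]]'

```text
time_s: 19.65
ee_pos: [460.7, 96.1, 23.2]
tcp_rot: [[0.042, 0.001, 0.999], [-0.999, 0.0, 0.042], [-0.0, -1.0, 0.001]]
force: [0.2, -0.6, 0.3]
finger_gap: 27.7
```

>>> move_arm --increments '[[[0,0.03,0,0,0,0],[0,0,0,0,0,0],[0,0,0,0,0,0]]]'

```text
time_s: 19.9
ee_pos: [460.4, 96.1, 21.9]
tcp_rot: [[0.043, 0.0, 0.999], [-0.999, 0.0, 0.043], [-0.0, -1.0, 0.0]]
force: [-0.5, -0.3, -0.3]
finger_gap: 27.6
```

Contact is expected near z = 19.4.

>>> move_arm --increments '[[[0,0.03,0,0,0,0],[0,0.02,0,0,0,0],[0,0,0,0,0,0],[0,0,0,0,0,0]]]'

```text
time_s: 20.23
ee_pos: [460.2, 96.0, 19.6]
tcp_rot: [[0.043, -0.0, 0.999], [-0.999, 0.0, 0.043], [-0.0, -1.0, -0.0]]
force: [0.3, 0.0, -0.3]
finger_gap: 27.3
```

>>> move_arm --increments '[[[0,0.02,0,0,0,0],[0,0,0,0,0,0],[0,0,0,0,0,0]]]'

```text
time_s: 20.48
ee_pos: [460.4, 96.1, 19.3]
tcp_rot: [[0.043, -0.0, 0.999], [-0.999, 0.0, 0.043], [-0.0, -1.0, -0.0]]
force: [-1.6, 0.2, 5.6]
finger_gap: 27.6
```

>>> move_arm --increments '[[[0,0,0,0,0,0],[0,0,0,0,0,0],[0,0,0,0,0,0],[0,0,0,0,0,0],[0,0,0,0,0,0]]]' --jaw 1

```text
time_s: 20.9
ee_pos: [460.3, 96.1, 18.8]
tcp_rot: [[0.043, -0.0, 0.999], [-0.999, 0.0, 0.043], [-0.0, -1.0, -0.0]]
force: [0.6, 0.8, 0.0]
finger_gap: 84.6
```

>>> move_arm --increments '[[[0,-0.2,0,0,0,0],[0,-0.7,0,0,0,0],[0,-0.8,0,0,0,0],[0,-0.5,0,0,0,0],[0,0,0,0,0,0],[0,0,0,0,0,0]]]'

```text
time_s: 21.4
ee_pos: [461.2, 96.5, 108.4]
tcp_rot: [[0.043, 0.003, 0.999], [-0.999, 0.002, 0.043], [-0.002, -1.0, 0.003]]
force: [0.1, 0.9, -0.6]
finger_gap: 85.3
```

```bash
python3 -c "
from h import *
o=robot.get_obs();print(o['time_s'],o['ee_pos'],o['finger_gap'])
rows((644,-58,105),-5,10)
"
```

```text
21.4 [461.24981471  96.4600554  108.38329967] 85.30516245732468
max 0.484264605087983
[0.41,0.01,0.44,0,0.15,0],[0.40,0.01,0.45,0,0.15,0],[0.39,0.01,0.45,0,0.15,0],[0.39,0.01,0.46,0,0.15,0],[0.38,0.01,0.46,0,0.15,0],[0.38,0.01,0.47,0,0.15,0],[0.37,0.01,0.47,0,0.15,0],[0.36,0.01,0.47,0,0.15,0],[0.36,0.01,0.48,0,0.15,0],[0.35,0.01,0.48,0,0.15,0]
```

>>> move_arm --increments '[[[0.41,0.01,0.44,0,0.15,0],[0.4,0.01,0.45,0,0.15,0],[0.39,0.01,0.45,0,0.15,0],[0.39,0.01,0.46,0,0.15,0],[0.38,0.01,0.46,0,0.15,0],[0.38,0.01,0.47,0,0.15,0],[0.37,0.01,0.47,0,0.15,0],[0.36,0.01,0.47,0,0.15,0],[0.36,0.01,0.48,0,0.15,0],[0.35,0.01,0.48,0,0.15,0]]]'

```text
time_s: 22.23
ee_pos: [642.7, -59.4, 101.0]
tcp_rot: [[-0.089, -0.003, 0.996], [-0.996, 0.0, -0.089], [0.0, -1.0, -0.003]]
force: [1.1, -0.4, 1.1]
finger_gap: 85.6
```

>>> move_arm --increments '[[[0,0,0,0,0,0],[0,0,0,0,0,0],[0,0,0,0,0,0],[0,0,0,0,0,0]]]'

```text
time_s: 22.57
ee_pos: [641.9, -57.4, 101.9]
tcp_rot: [[-0.087, -0.002, 0.996], [-0.996, 0.001, -0.087], [-0.001, -1.0, -0.002]]
force: [0.8, -0.4, -0.4]
finger_gap: 85.4
```

```bash
python3 -c "
from h import *
o=robot.get_obs();print(o['time_s'],o['ee_pos'],o['finger_gap'])
rows((644,-58,23),-5,6)
check(robot.get_image('top'),'pics/c3.png')
"
```

```text
22.5667 [641.8655588  -57.39238836 101.93805161] 85.41272347976714
max 0.3289046056508623
[0.00,0.33,0.01,0.00,0.00,0],[0.00,0.33,0.01,0.00,0.00,0],[0.00,0.33,0.01,0.00,0.00,0],[0.00,0.33,0.01,0.00,0.00,0],[0.00,0.33,0.01,0.00,0.00,0],[0.00,0.33,0.01,0.00,0.00,0]
[440.1 -91.5] [15.1 44.1] 68.3
```

View pics/c3.png

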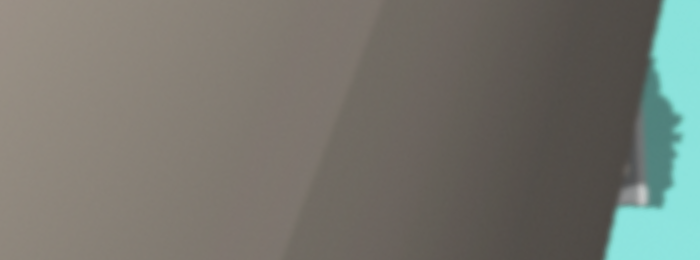

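The arm hides the carrier from above, so I go on and check later.

>>> move_arm --increments '[[[0,0.33,0.01,0,0,0],[0,0.33,0.01,0,0,0],[0,0.33,0.01,0,0,0],[0,0.33,0.01,0,0,0],[0,0.33,0,0,0,0],[0,0.33,0,0,0,0],[0,0,0,0,0,0],[0,0,0,0,0,0],[0,0,0,0,0,0],[0,0,0,0,0,0]]]'

```text
time_s: 23.45
ee_pos: [645.6, -59.1, 24.6]
tcp_rot: [[-0.088, 0.002, 0.996], [-0.996, -0.0, -0.088], [-0.0, -1.0, 0.002]]
force: [0.3, 0.0, -0.1]
finger_gap: 85.5
```

```bash
python3 -c "
from h import *
rows((644,-58,22.5),-5,1)
d=robot.get_image('side');f=d['frame'][100:300,190:410,::-1];cv2.imwrite('pics/s5.png',cv2.resize(f,None,fx=3,fy=3,interpolation=3))"
```

```text
max 0.051412386781291994
[-0.02,0.05,-0.04,-0.02,-0.01,0]
```

View pics/s5.png

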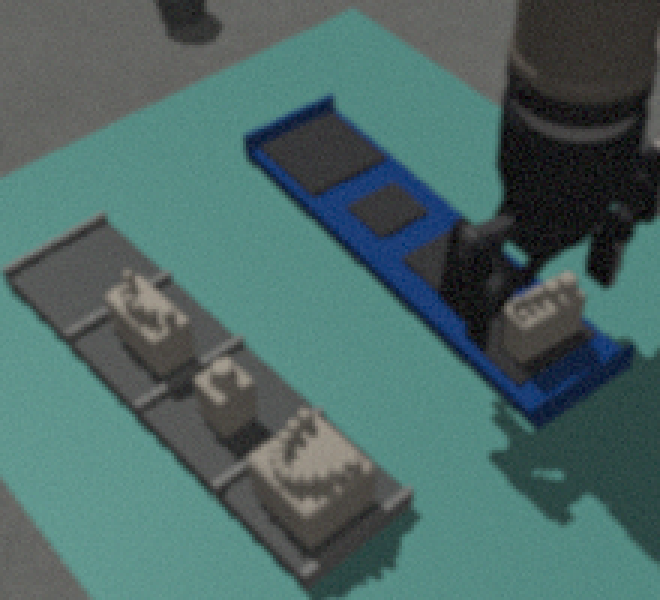

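All three placed casts stand upright in their bays, and the fingers straddle the quadrant at (540,320).

>>> move_arm --increments '[[[-0.02,0.05,-0.04,0,0,0],[0,0,0,0,0,0],[0,0,0,0,0,0]]]'

```text
time_s: 23.75
ee_pos: [643.2, -57.6, 21.9]
tcp_rot: [[-0.088, 0.0, 0.996], [-0.996, 0.0, -0.088], [-0.0, -1.0, 0.0]]
force: [-0.8, 0.1, 0.2]
finger_gap: 85.0
```

>>> move_arm --increments '[[[0,0,0,0,0,0],[0,0,0,0,0,0],[0,0,0,0,0,0],[0,0,0,0,0,0],[0,0,0,0,0,0],[0,0,0,0,0,0]]]' --jaw 0 --newtons 35

```text
time_s: 24.25
ee_pos: [643.6, -57.9, 22.0]
tcp_rot: [[-0.088, 0.001, 0.996], [-0.996, 0.0, -0.088], [-0.0, -1.0, 0.001]]
force: [0.8, -0.4, 2.4]
finger_gap: 49.1
```

>>> move_arm --increments '[[[0,-0.2,0,0,0,0],[0,-0.5,0,0,0,0],[0,-0.6,0,0,0,0],[0,-0.6,0,0,0,0],[0,-0.4,0,0,0,0],[0,0,0,0,0,0],[0,0,0,0,0,0]]]'

```text
time_s: 24.83
ee_pos: [643.6, -57.8, 114.6]
tcp_rot: [[-0.088, 0.002, 0.996], [-0.996, 0.0, -0.088], [-0.0, -1.0, 0.002]]
force: [-0.5, -0.0, -1.0]
finger_gap: 49.1
```

```bash
python3 -c "
from h import *
o=robot.get_obs();print(o['time_s'],o['ee_pos'],o['force'],o['finger_gap'])
rows((457.2,171.6,100),2.4,12)"
```

```text
24.8333 [643.58368207 -57.84384238 114.64280412] [-0.48676768 -0.03858537 -1.04522715] 49.11577058603297
max 0.48983065807996107
[-0.44,0.03,-0.43,0,-0.12,0],[-0.45,0.03,-0.42,0,-0.12,0],[-0.45,0.03,-0.42,0,-0.12,0],[-0.46,0.03,-0.41,0,-0.12,0],[-0.46,0.03,-0.41,0,-0.12,0],[-0.46,0.03,-0.40,0,-0.12,0],[-0.47,0.03,-0.40,0,-0.12,0],[-0.47,0.03,-0.39,0,-0.12,0],[-0.48,0.03,-0.39,0,-0.12,0],[-0.48,0.03,-0.38,0,-0.12,0],[-0.49,0.03,-0.38,0,-0.12,0],[-0.49,0.03,-0.37,0,-0.12,0]
```

>>> move_arm --increments '[[[-0.44,0.03,-0.43,0,-0.12,0],[-0.45,0.03,-0.42,0,-0.12,0],[-0.45,0.03,-0.42,0,-0.12,0],[-0.46,0.03,-0.41,0,-0.12,0],[-0.46,0.03,-0.41,0,-0.12,0],[-0.46,0.03,-0.4,0,-0.12,0],[-0.47,0.03,-0.4,0,-0.12,0],[-0.47,0.03,-0.39,0,-0.12,0],[-0.48,0.03,-0.39,0,-0.12,0],[-0.48,0.03,-0.38,0,-0.12,0]]]'

```text
time_s: 25.67
ee_pos: [486.6, 134.1, 100.2]
tcp_rot: [[0.017, -0.003, 1.0], [-1.0, -0.001, 0.017], [0.001, -1.0, -0.003]]
force: [0.7, 0.3, -0.6]
finger_gap: 49.4
```

>>> move_arm --increments '[[[-0.49,0.03,-0.38,0,-0.12,0],[-0.49,0.03,-0.37,0,-0.12,0],[0,0,0,0,0,0],[0,0,0,0,0,0],[0,0,0,0,0,0]]]'

```text
time_s: 26.08
ee_pos: [457.7, 171.3, 98.6]
tcp_rot: [[0.037, -0.001, 0.999], [-0.999, -0.001, 0.037], [0.001, -1.0, -0.001]]
force: [-0.5, 0.7, -0.4]
finger_gap: 49.5
```

```bash
python3 -c "
from h import *
rows((457.2,171.6,22),2.4,6)"
```

```text
max 0.31923154325171
[0,0.32,0,0.00,-0.01,0.00],[0,0.32,0,0.00,-0.01,0.00],[0,0.32,0,0.00,-0.01,0.00],[0,0.32,0,0.00,-0.01,0.00],[0,0.32,0,0.00,-0.01,0.00],[0,0.32,0,0.00,-0.01,0.00]
```

>>> move_arm --increments '[[[0,0.32,0,0,-0.01,0],[0,0.32,0,0,-0.01,0],[0,0.32,0,0,-0.01,0],[0,0.32,0,0,-0.01,0],[0,0.32,0,0,-0.01,0],[0,0.29,0,0,-0.01,0],[0,0,0,0,0,0],[0,0,0,0,0,0],[0,0,0,0,0,0],[0,0,0,0,0,0]]]'

```text
time_s: 26.92
ee_pos: [458.9, 171.9, 24.4]
tcp_rot: [[0.042, 0.001, 0.999], [-0.999, 0.001, 0.042], [-0.001, -1.0, 0.001]]
force: [-0.0, 0.2, -0.6]
finger_gap: 49.5
```

>>> move_arm --increments '[[[0,0.03,0,0,0,0],[0,0,0,0,0,0],[0,0,0,0,0,0]]]'

```text
time_s: 27.17
ee_pos: [458.2, 172.3, 22.8]
tcp_rot: [[0.043, 0.001, 0.999], [-0.999, 0.001, 0.043], [-0.0, -1.0, 0.001]]
force: [-0.2, -0.3, -1.0]
finger_gap: 49.4
```

Contact is expected near z = 19.0.

>>> move_arm --increments '[[[0.01,0.03,-0.02,0,0,0],[0,0.03,0,0,0,0],[0,0,0,0,0,0],[0,0,0,0,0,0]]]'

```text
time_s: 27.5
ee_pos: [457.1, 171.6, 20.0]
tcp_rot: [[0.043, -0.0, 0.999], [-0.999, -0.0, 0.043], [0.0, -1.0, -0.0]]
force: [0.6, 0.5, -0.9]
finger_gap: 49.5
```

>>> move_arm --increments '[[[0,0.03,0,0,0,0],[0,0,0,0,0,0],[0,0,0,0,0,0]]]'

```text
time_s: 27.75
ee_pos: [457.4, 171.8, 18.9]
tcp_rot: [[0.043, 0.0, 0.999], [-0.999, 0.0, 0.043], [-0.0, -1.0, 0.0]]
force: [0.5, -0.9, 0.0]
finger_gap: 49.4
```

>>> move_arm --increments '[[[0,0.02,0,0,0,0],[0,0,0,0,0,0],[0,0,0,0,0,0]]]'

```text
time_s: 28.0
ee_pos: [457.5, 171.8, 18.9]
tcp_rot: [[0.042, -0.0, 0.999], [-0.999, 0.001, 0.042], [-0.001, -1.0, 0.0]]
force: [-2.1, -0.1, 7.7]
finger_gap: 49.4
```

>>> move_arm --increments '[[[0,0,0,0,0,0],[0,0,0,0,0,0],[0,0,0,0,0,0],[0,0,0,0,0,0],[0,0,0,0,0,0]]]' --jaw 1

```text
time_s: 28.42
ee_pos: [457.2, 171.6, 18.0]
tcp_rot: [[0.043, -0.0, 0.999], [-0.999, -0.0, 0.043], [0.0, -1.0, -0.0]]
force: [-0.2, -0.0, 0.3]
finger_gap: 85.3
```

>>> move_arm --increments '[[[0,-0.2,0,0,0,0],[0,-0.7,0,0,0,0],[0,-0.8,0,0,0,0],[0,-0.8,0,0,0,0],[0,-0.5,0,0,0,0],[0,0,0,0,0,0]]]'

```text
time_s: 28.92
ee_pos: [460.5, 172.9, 143.0]
tcp_rot: [[0.042, 0.008, 0.999], [-0.999, 0.005, 0.042], [-0.005, -1.0, 0.008]]
force: [-0.7, 0.1, -0.6]
finger_gap: 85.7
```

```bash
python3 -c "
from h import *
rows((320,500,180),50,13)"
```

```text
max 0.7320020135429944
[-0.64,-0.07,-0.24,-0.01,-0.73,0],[-0.65,-0.07,-0.20,-0.01,-0.73,0],[-0.67,-0.07,-0.16,-0.01,-0.73,0],[-0.67,-0.07,-0.12,-0.01,-0.73,0],[-0.68,-0.07,-0.07,-0.01,-0.73,0],[-0.68,-0.07,-0.03,-0.01,-0.73,0],[-0.68,-0.07,0.01,-0.01,-0.73,0],[-0.68,-0.07,0.06,-0.01,-0.73,0],[-0.68,-0.07,0.10,-0.01,-0.73,0],[-0.67,-0.07,0.14,-0.01,-0.73,0],[-0.66,-0.07,0.19,-0.01,-0.73,0],[-0.65,-0.07,0.23,-0.01,-0.73,0],[-0.63,-0.07,0.27,-0.01,-0.73,0]
```

>>> move_arm --increments '[[[-0.64,-0.07,-0.24,0,-0.73,0],[-0.65,-0.07,-0.2,0,-0.73,0],[-0.67,-0.07,-0.16,0,-0.73,0],[-0.67,-0.07,-0.12,0,-0.73,0],[-0.68,-0.07,-0.07,0,-0.73,0],[-0.68,-0.07,-0.03,0,-0.73,0],[-0.68,-0.07,0,0,-0.73,0],[-0.68,-0.07,0.06,0,-0.73,0],[-0.68,-0.07,0.1,0,-0.73,0],[-0.67,-0.07,0.14,0,-0.73,0]]]'

```text
time_s: 29.75
ee_pos: [348.1, 423.9, 166.0]
tcp_rot: [[0.632, -0.0, 0.775], [-0.775, -0.0, 0.632], [0.0, -1.0, -0.0]]
force: [0.0, 0.7, -0.5]
finger_gap: 85.2
```

>>> move_arm --increments '[[[-0.66,-0.07,0.19,0,-0.73,0],[-0.65,-0.07,0.23,0,-0.73,0],[-0.63,-0.07,0.27,0,-0.73,0],[0,0,0,0,0,0],[0,0,0,0,0,0],[0,0,0,0,0,0]]]'

```text
time_s: 30.25
ee_pos: [317.2, 497.7, 174.0]
tcp_rot: [[0.765, 0.0, 0.645], [-0.645, -0.002, 0.765], [0.001, -1.0, -0.001]]
force: [0.6, -0.8, -0.6]
finger_gap: 85.6
```

```bash
python3 -c "
from h import *
d=robot.get_image('top');print(robot.get_obs()['time_s'])
for t in(125,140,155): print(t);casts(d,46,t,60)
print('ribs');
H,S,V=cv2.split(cv2.cvtColor(d['frame'],cv2.COLOR_RGB2HSV));m=(S<60).astype(np.uint8)
c=max(cv2.findContours(m[205:310,150:385].copy(),1,2)[0],key=cv2.contourArea)+[150,205]
print(cv2.minAreaRect(plane(d,c,14).astype(np.float32)))
cv2.imwrite('pics/c4.png',ortho(d,400,530,-120,230,46,2))
"
```

```text
30.3
125
[462.2  19.9] [26.3 26.1] 1.5
[465.6 -55.7] [49.1 53. ] 1.7
[459.1  95.4] [27.9 53. ] 2.7
[456.3 171.8] [48.9 23.3] 2.1
140
[462.3  19.8] [25. 25.] 2.8
[465.5 -55.4] [47.3 51.5] 2.3
[459.2  95.7] [26.8 52. ] 2.7
[456.7 176.4] [19.7 49.2] 80.0
155
[462.2  19.6] [23.5 23.9] 1.6
[465.5 -55.6] [46.2 50.4] 1.9
[459.2  95.5] [25.2 51.4] 3.5
[456.3 178.1] [11.3 45.6] 85.3
ribs
((462.36077880859375, 59.15752410888672), (80.64254760742188, 310.9576416015625), 2.3715271949768066)
```

View pics/c4.png

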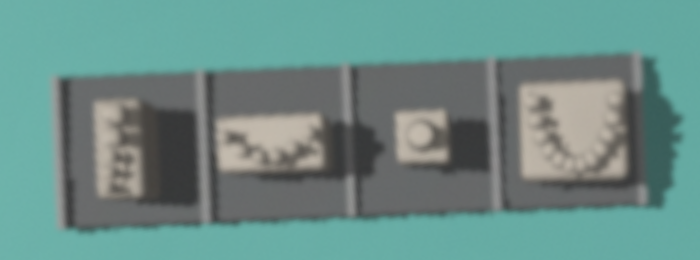

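All four casts measure within about 1.5 mm and 1° of their bay middles. The order from left to right is quadrant, front, die, full.

```bash
python3 -c "
from station import robot
print(robot.finish_job())"
```

```text
the job is handed in; nothing more can be done
None
```

All four casts are in the scanner carrier in reverse order, and the job was handed in at about 30 s. From left to right seen from the robot, the carrier now holds the quadrant, front-teeth, die and full-arch casts. I gripped each one front to back with 30–40 N, lowered it until it touched the floor, then released it.

- **Last top view:** all four stand upright, teeth up. They sit within about 1.5 mm of the bay middles, with yaw of about 1.5–2.8° against the carrier's 2.4°, so square to within about 1°.
- **Disagreements:** all four casts read about 1 mm nearer the robot than the targets. A final re-fit of the carrier outline came out 1.5 mm further left and about 2 mm longer than at first. Both are within the stated 2 mm camera calibration, so I made no correction.
- **Failed checks:** two top checks between placements were blocked by the arm. I used the side view for those, and the full top check came only at the end.

The highest wrist force at the end of any move was about 17 N, as the full cast touched down. At hand-in the arm was parked clear and touching nothing.

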